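Scrub out the dust test cell with the long brush

ROBOT

A 6-joint arm with a two-finger parallel gripper is mounted at the origin on a cart in front of the work surface, level with it; the furniture and walls round the work are solid. World frame = base frame: x ahead of the robot, y to its left, z up, the work surface at z = 0. Lengths are in mm, angles in rad, forces in N, time in s.
With the tool pointing down it reaches from about 225 to 725 mm from the base axis. Payload 3.1 kg.
Tool frame: the origin (TCP) lies midway between the tips of the shut fingers; the grasp point (between the pads) lies 19 mm behind it; z points along the fingers, y is the line along which they close (so a half turn about z gives the same grasp; the last joint's range is limited). The gripper opens to 85 mm and grips with 20 to 120 N. Pads are 22 mm wide; open, the fingers measure 114 mm over their backs; the gripper's body (76 mm by 85 mm) begins 54 mm behind the grasp point. The pads swing forward as they close: fully open they stand 13 mm farther back than shut.
Start: joints at [-1.263, 0.048, 0.099, 1.622, 0, 1.443], TCP at [221.606, -475.929, 200.112] pointing down, gripper open.
Joint ranges: [-2.91, 2.91], [-0.99, 1.94], [-1.21, 1.42], [-2.12, 2.29], [-1.49, 1.47], [-3.14, 3.14]. Speed limits (rad/s): [2.79, 2.79, 3.14, 3.14, 3.14, 3.14].

INTERFACE

Orientations are given as a unit quaternion [x, y, z, w].
In Python, from cell import ctrl gives the robot as it stands. The module is installed in compiled form; this text tells all that it offers.
- The arm moves only by the tool jog_arm, never from a script. Its argument "rows" is one flat list of numbers, 7 for each row, row after row: the opening, from -1 (shut) to 1 (fully open), then the shift along the tool's x, y, z in mm, then the turn, a rotation vector about the tool's x, y, z in degrees. A call has 1 to 10 rows; each row is the pose to reach, as a shift and turn from the pose commanded when the call began, along the tool's axes at that moment; what a row does not reach only later rows make up. A row lasts 1/12 s, in which the tool goes at most 41.7 mm and 7.16 degrees, less where a joint would pass 70% of its speed; a pose out of reach is approached as far as the arm can. A call with a gripper value outside its range is refused whole. The fingers move at their own pace and stop on an object; the grip force is fixed at half the most. Time passes only in rows, so rows that repeat a pose let the fingers close. It gives the time, the measured TCP pose, the force, the opening and the grip force at its end, in the units of the state.
- ctrl.get_obs(): the state, without advancing time (a new reading comes with each control period).
- ctrl.grab_frame(name): name is "scene" or "top"; returns the picture (480x640x3 uint8, red, green, blue); there is no depth.
- ctrl.camera_info(name): a dict with "vfov" (degrees; the focal length in pixels is half the picture's height over the tangent of half this angle, whatever the lens; pixels are square), "cx", "cy" (the principal point, pixels), "D" ([k1, k2, p1, p2, k3] as OpenCV has them; the pictures are not rectified), "view" (4x4, takes a point from world to camera coordinates). Camera axes: x right, y down, z forward; pixel columns grow to the right and rows downward; lengths in mm; the calibration is good to about 2 mm. A picture is of the moment at which its call begins. camera_info takes no time and is no camera call.
- ctrl.finish_job(): hands the job in; it is judged then, once.
Trained networks look in the newest picture that a camera, given by its name, has taken for a name from the list of things; names that differ only in an ending like _2 or _b are one class to them, and where a whole thing is asked for, a point or a joint stands for the part that bears it (a point fixed in the world has none). Each returns a list of dicts, best first, with "confidence" (0 to 1); they miss things now and then, are a little off and sometimes report something else, mostly with a low value. They report only what shows in the picture. A call takes as long as a camera call. They do not tell look-alikes from the thing itself.
- ctrl.spot_in(target, camera): "point" ([x, y, z] in mm, in world coordinates, good to about 4 mm: the middle of the surface that is visible of it).
- ctrl.cut_out(target, camera): "mask" (480x640 bool, what is visible of it).
The state is a dict: "time_s": time; "joint_positions": joint angles; "dq": joint speeds; "joint_efforts": joint torques, N m; "tcp_pos": TCP position; "orientation": TCP orientation; "ft_force": force on the tool from outside, world axes, zero at the start; "wrist_torque": the same for the moment, N m; "width": opening from 0.0 (shut) to 1.0 (fully open); "gripper_force": force on a finger pad.
Only numpy, scipy, OpenCV 4.12 (cv2) and the standard library are available. Lean on these libraries where they do the work, as an engineer would, in place of code of your own. Each camera call takes 0.05 s, during which the arm holds its last target. There are 200 camera calls.

TASK

Take the long brush out of its blue holder and scrub out the upright rectangular metal test cell: turn the brush to fit the mouth and, keeping it upright, stroke it three times down to the sprung plate at the bottom, each time until you feel the plate give about 5 millimetres but never ramming it onto its stop; between the strokes draw the brush up until the tops of its bristles stand clear above the mouth, without taking it out of the cell. Then stand the brush back upright, bristles down, in the blue holder and let go, leaving the bottle and the jars undisturbed.

Things in the scene. Friction and masses are not known exactly. Their poses are not given: they have to be found in the camera images.
- brush_grip (a point): Centre of the brush's wooden handle (22 x 22 mm square, rounded, 70 mm tall), 150 mm above the brush's lower end. The brush is 186 mm long in all, about 0.15 kg, and stands upright, bristles down, in the holder. Axes: z up along the brush, x towards one bristle face, y across. Steel rod 10 mm thick between handle and head.
- brush_tip (a point): Centre of the underside of the brush's head, the brush's lower end; same axes as brush_grip. The white head is 50 mm tall, 46 mm wide (y); with the black bristles on its +x and -x faces it is 50 mm thick (x). Each bristle face is a spring pad that yields up to 6 mm inward at about 1 N, so in the cell's bore (45 mm) each is squeezed 2.5 mm and drags at 1 to 2 N. A half turn about z makes no difference.
- cell: Upright rectangular aluminium well with a steel flared mouth, bolted to the bench (does not move). Origin at the centre of its underside on the bench, z up. Straight bore 45 mm along x by 62 mm along y, from z = 112 mm downward; outside 57 x 74 mm; base plate 100 x 124 x 8 mm. So the brush's x must lie along the cell's x (either way round).
- cell_mouth (a point): Centre of the cell's open mouth, 125 mm above the bench; same axes as cell. From 125 down to 112 mm the mouth flares, about 64 x 81 mm inside at the top (75 x 92 mm over its corners), narrowing to the 45 x 62 mm bore.
- ejector (a joint): How far the brass bottom plate inside the cell is pressed down (m): 0 as found, 0.014 at its hard stop. It springs back. It begins to give at about 5 N and takes 0.5 N more per mm (about 7 N at 4 mm, 10 N at 10 mm). The depth at which the plate stands is not told and differs every time: between 75 and 100 mm below the mouth. The run fails if it is pushed beyond 12 mm.
- holder: Blue open-topped plastic box, fixed to the bench: outside 74 (x) x 70 (y) x 60 mm tall, walls and floor 5 mm, inside 64 x 60 mm. Origin at the centre of its underside, z up. The brush stands on its inner floor with the brush's x along the holder's x to within about 3 degrees.
- amber_bottle: brown glass bottle with a white cap, a bystander, 56 mm diameter, 114 mm tall; origin at the centre of its underside. Leave it alone.
- jar_2: white plastic jar with a black lid, a bystander, 66 mm diameter, 91 mm tall; origin at the centre of its underside. Leave it alone.
- jar_1: white plastic jar with a blue lid, a bystander, 58 mm diameter, 83 mm tall; origin at the centre of its underside. Leave it alone.
Things that resemble listed ones, but are neither listed nor needed, are in the scene too. Of the things that look like the holder, the largest one is meant.

How it is judged:
By the outcome, as a careful person would: the job done as asked, in the order asked, and still so for the second after the job is handed in, with the robot touching nothing.
It also fails if it takes over 72 s, if anything falls off the work surface, if the arm or the gripper's body presses on something with over 40 N, if the wrist force passes 120 N, or if a joint passes its speed limit or range.

## Working session

There is one attempt and no reset: what is moved stays moved. The work goes in short steps, Python scripts to look and compute and a tool call to move; the robot and the scene stay as the last step left them, time stands still between calls to the robot, and variables do not carry over. Pictures are saved under pics/ and viewed, at most 10 in all, crops included, and the job is handed in when it is done.

Besides the shell and the picture viewer there is one more tool, called after "Request:" by a JSON object that holds its "fn" and its "kwargs". jog_arm: Moves the arm, as the interface text tells. Its arguments: {"type":"object","properties":{"rows":{"type":"array"}},"required":["rows"]}

```bash
mkdir -p pics; cat > h.py <<'E'
import numpy as np,cv2
from cell import ctrl
def cam(n):
    i=ctrl.camera_info(n);f=240/np.tan(np.radians(i["vfov"])/2)
    return np.array([[f,0,i["cx"]],[0,f,i["cy"]],[0,0,1.]]),np.array(i["D"],float),np.array(i["view"],float)
def proj(n,P):
    K,D,V=cam(n);r,_=cv2.Rodrigues(V[:3,:3])
    return cv2.projectPoints(np.array(P,float).reshape(-1,1,3),r,V[:3,3],K,D)[0][:,0]
def onplane(n,uv,z):
    K,D,V=cam(n);p=cv2.undistortPoints(np.array(uv,float).reshape(-1,1,2),K,D)[:,0]
    R=V[:3,:3];c=-R.T@V[:3,3];d=np.c_[p,np.ones(len(p))]@R
    return c+d*((z-c[2])/d[:,2])[:,None]
def save(n,fn):
    im=ctrl.grab_frame(n);cv2.imwrite(fn,im[:,:,::-1]);return im
E
python3 - <<'E'
from h import *
for n in("scene","top"):
    save(n,f"pics/{n}0.png");K,D,V=cam(n);print(n,K[0,0],-V[:3,:3].T@V[:3,3])
    for t in("brush_grip","brush_tip","cell","holder","amber_bottle","jar_1"):
        print(t,[(np.round(d["point"]).tolist(),round(d["confidence"],2),np.round(proj(n,d["point"]))[0].tolist()) for d in ctrl.spot_in(t,n)])
E
```

```text
scene 611.8975831519299 [-170.51921318 1244.31224581  694.9055154 ]
brush_grip [([505.0, 173.0, 133.0], 0.62, [352.0, 246.0])]
brush_tip [([505.0, 170.0, 130.0], 0.74, [352.0, 247.0])]
cell [([497.0, -118.0, 61.0], 0.9, [413.0, 237.0])]
holder [([478.0, 52.0, 32.0], 0.91, [386.0, 271.0]), ([458.0, 549.0, 24.0], 0.71, [259.0, 372.0]), ([491.0, 191.0, 40.0], 0.59, [351.0, 288.0])]
amber_bottle [([658.0, 88.0, 52.0], 0.91, [318.0, 250.0])]
jar_1 [([662.0, -172.0, 54.0], 0.94, [370.0, 219.0])]
top 624.3461368101387 [ 512.8671366   160.4381724  1464.61152339]
brush_grip [([514.0, 166.0, 55.0], 0.63, [314.0, 279.0])]
brush_tip [([510.0, 171.0, 51.0], 0.85, [312.0, 281.0]), ([665.0, -188.0, 92.0], 0.4, [471.0, 209.0])]
cell [([510.0, -133.0, 33.0], 0.8, [444.0, 278.0]), ([492.0, 343.0, 81.0], 0.27, [235.0, 290.0])]
holder [([510.0, 166.0, 7.0], 0.93, [314.0, 281.0]), ([486.0, 31.0, 6.0], 0.91, [372.0, 290.0]), ([474.0, 550.0, 8.0], 0.78, [152.0, 298.0])]
amber_bottle [([669.0, 72.0, 79.0], 0.68, [355.0, 209.0])]
jar_1 [([493.0, 343.0, 80.0], 0.84, [235.0, 289.0]), ([665.0, -190.0, 92.0], 0.57, [472.0, 208.0])]
```

```bash
python3 -c "
import cv2,numpy as np
a=cv2.imread('pics/scene0.png');b=cv2.imread('pics/top0.png')
print(a.shape)"
```

```text
(480, 640, 3)
```

View pics/scene0.png

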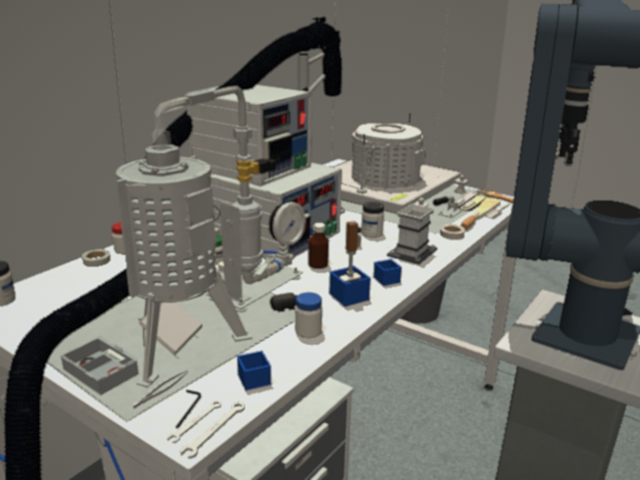

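View pics/top0.png

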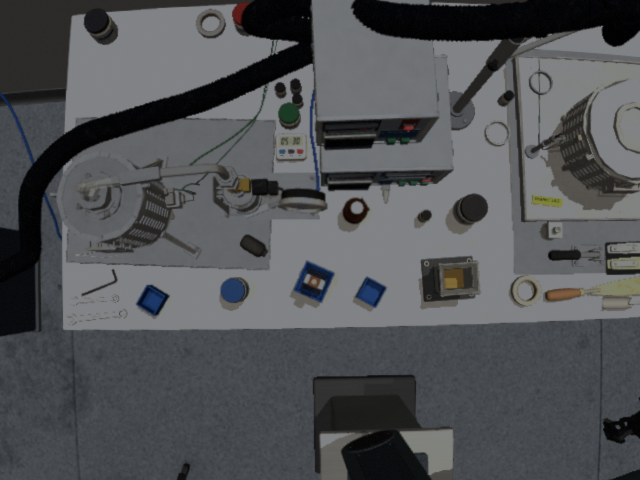

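The scene view shows the brush standing in the blue box at (350,285), a smaller blue box at (387,271) and another at (254,370). The cell is at (413,235). Possible holders in the top view are (314,281), which is the largest and has the brush in it, (372,290) and (152,298). I choose (314,281). The only rival for the brush is the screwdriver-like tool at (560,294), which is lying down.

```bash
python3 - <<'E'
import cv2,numpy as np
a=cv2.imread('pics/scene0.png');b=cv2.imread('pics/top0.png')
def c(im,u,v,w,h,s):return cv2.resize(im[v:v+h,u:u+w],None,fx=s,fy=s,interpolation=cv2.INTER_CUBIC)
t=np.hstack([c(b,284,250,60,60,6)[:300,:400] if 0 else c(b,284,252,60,50,6),c(b,416,252,70,50,6)[:,:420]])
s=np.hstack([c(a,322,216,60,90,3.3333),c(a,386,196,60,90,3.33333)])
s=cv2.copyMakeBorder(s,0,0,0,t.shape[1]-s.shape[1],0)
cv2.imwrite('pics/crop1.png',np.vstack([t,s]));print(t.shape,s.shape)
E
```

```text
(300, 780, 3) (300, 780, 3)
```

View pics/crop1.png

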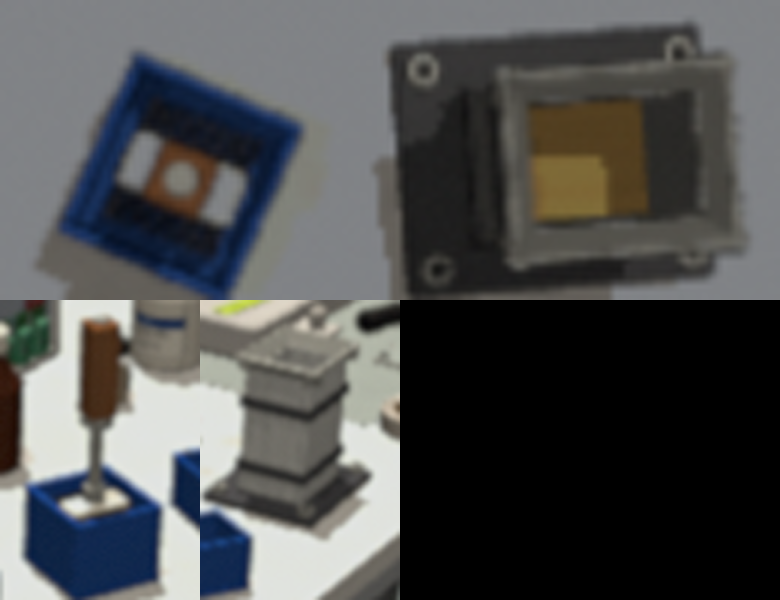

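The crop confirms the choice. The brush stands in the big box, with its handle top at crop (182,178), and its black bristle faces lie to the upper right and lower left. The cell's flared rim has corners at about crop (498,68), (733,58), (745,245) and (512,265).

```bash
python3 - <<'E'
from h import *
from scipy.spatial.transform import Rotation as R
t=lambda p,u0,v0,s,du=0,dv=0:[((x-du+.5)/s-.5+u0,(y-dv+.5)/s-.5+v0) for x,y in p]
Hc=onplane("top",t([(138,52),(302,128),(60,230)],284,252,6),60)
print("holder",Hc.round(1).tolist(),((Hc[1]+Hc[2])/2).round(1),[np.linalg.norm(Hc[i]-Hc[0]).round(1) for i in(1,2)],[np.degrees(np.arctan2(*(Hc[i]-Hc[0])[1::-1])).round(1) for i in(1,2)])
C=onplane("top",t([(498,68),(733,58),(745,245),(512,265)],416,252,6,360),125)
print("mouth",C.mean(0).round(1),[(np.linalg.norm(C[i]-C[j]).round(1),np.degrees(np.arctan2(*(C[i]-C[j])[1::-1])).round(1)) for i,j in((1,0),(2,1),(2,3),(3,0))])
B=onplane("top",t([(397,47),(695,25),(408,293)],416,252,6,360),8)
print("base",((B[1]+B[2])/2).round(1),[(np.linalg.norm(B[i]-B[0]).round(1),np.degrees(np.arctan2(*(B[i]-B[0])[1::-1])).round(1)) for i in(1,2)])
b=onplane("top",t([(182,178)],284,252,6),191)[0];print("brush top",b.round(1))
print("white ends dir",[np.degrees(np.arctan2(*(p[1]-p[0])[1::-1])).round(1) for p in [onplane("top",t([(136,160),(230,195)],284,252,6),55)]])
obs=t([(100,322),(96,418)],322,216,3.3333,0,300);print("scene obs",np.round(obs,1).tolist(),proj("scene",[[b[0],b[1],191],[b[0],b[1],120]]).round(1).tolist())
m=t([(240,352),(297,330),(357,350),(302,377)],386,196,3.3333,200,300)
S=onplane("scene",m,125);print("mouth scene",S.mean(0).round(1))
Sh=onplane("scene",t([(25,487),(160,512)],322,216,3.3333,0,300),60);print("holder scene diag/centre",Sh.round(1).tolist())
o=ctrl.get_obs();print(o["tcp_pos"],R.from_quat(o["orientation"]).as_matrix().round(3).tolist(),o["ft_force"],o["time_s"])
E
```

```text
holder [[556.2, 182.6, 60.0], [526.7, 121.6, 60.0], [489.9, 212.8, 60.0]] [508.3 167.2  60. ] [np.float64(67.8), np.float64(72.8)] [np.float64(-115.8), np.float64(155.4)]
mouth [ 509.8 -149.1  125. ] [(np.float64(87.2), np.float64(-88.7)), (np.float64(68.0), np.float64(-177.6)), (np.float64(86.6), np.float64(-86.6)), (np.float64(71.2), np.float64(-177.1))]
base [ 510.3 -148.     8. ] [(np.float64(119.8), np.float64(-86.9)), (np.float64(96.3), np.float64(-178.6))]
brush top [509.1 166.2 191. ]
white ends dir [np.float64(-111.4)]
scene obs [[351.7, 222.3], [350.5, 251.1]] [[352.4, 221.2], [351.2, 250.2]]
mouth scene [ 505.7 -139.9  125. ]
holder scene diag/centre [[553.8, 188.0, 60.0], [458.3, 163.0, 60.0]]
[ 221.63516412 -475.95146794  200.14583979] [[0.907, 0.422, 0.0], [0.422, -0.907, -0.0], [0.0, 0.0, -1.0]] [-0.59536918 -0.8649063  -1.02347414] 0.7
```

Request:
{"fn": "jog_arm", "kwargs": {"rows": [1, 0, 0, -30, 0, 0, 0, 1, 266, -231, -30, 0, 0, -41, 1, 266, -231, -30, 0, 0, -41, 1, 266, -231, -30, 0, 0, -41, 1, 266, -231, -30, 0, 0, -41, 1, 266, -231, -30, 0, 0, -41, 1, 266, -231, -30, 0, 0, -41, 1, 266, -231, -30, 0, 0, -41, 1, 266, -231, -30, 0, 0, -41, 1, 266, -231, -30, 0, 0, -41]}}

```text
time_s: 1.53
tcp_pos: [366.2, -150.4, 230.6]
orientation: [0.838, 0.546, 0.001, -0.0]
ft_force: [-0.7, -1.3, 0.1]
width: 1.001
gripper_force: 0.0
```

```bash
cat >> h.py <<'E'
from scipy.spatial.transform import Rotation as R
def go(x,y,z,yaw):
    "needed shift in tool axes and tool z turn, to a tool-down pose with tool x at yaw (deg)"
    o=ctrl.get_obs();M=R.from_quat(o["orientation"])
    T=R.from_euler("z",yaw,degrees=True)*R.from_matrix(np.diag([1,-1,-1.]))
    print("t",round(o["time_s"],2),"tcp",np.round(o["tcp_pos"],1),"F",np.round(o["ft_force"],1),"w",round(o["width"],3),"shift",M.inv().apply(np.array([x,y,z])-o["tcp_pos"]).round(1),"turn",np.degrees((M.inv()*T).as_rotvec()).round(1))
E
python3 -c "
from h import *
go(509,166.5,230,66)"
```

```text
t 1.53 tcp [ 366.2 -150.4  230.6] F [-0.7 -1.3  0.1] w 1.001 shift [347.6   2.6   1.3] turn [ 0.1 -0.1  0.2]
```

Request:
{"fn": "jog_arm", "kwargs": {"rows": [1, 347.6, 2.6, 1, 0, 0, 0, 1, 347.6, 2.6, 1, 0, 0, 0, 1, 347.6, 2.6, 1, 0, 0, 0, 1, 347.6, 2.6, 1, 0, 0, 0, 1, 347.6, 2.6, 1, 0, 0, 0, 1, 347.6, 2.6, 1, 0, 0, 0, 1, 347.6, 2.6, 1, 0, 0, 0, 1, 347.6, 2.6, 1, 0, 0, 0, 1, 347.6, 2.6, 1, 0, 0, 0, 1, 347.6, 2.6, 1, 0, 0, 0]}}

```text
time_s: 2.37
tcp_pos: [509.8, 165.6, 228.0]
orientation: [0.837, 0.546, -0.0, -0.001]
ft_force: [-1.0, -1.5, -0.6]
width: 0.997
gripper_force: 0.0
```

```bash
python3 -c "
from h import *
a=save('scene','pics/s1.png');
c=a[150:310,270:430][:,:,::-1];cv2.imwrite('pics/s1c.png',cv2.resize(c,None,fx=3.5,fy=3.5,interpolation=2))
go(509,166.5,138,66)"
```

```text
t 2.42 tcp [509.1 163.5 228.4] F [-0.5 -0.2 -0.7] w 1.001 shift [ 2.7 -1.2 90.4] turn [-0.1  0.1  0.1]
```

View pics/s1c.png

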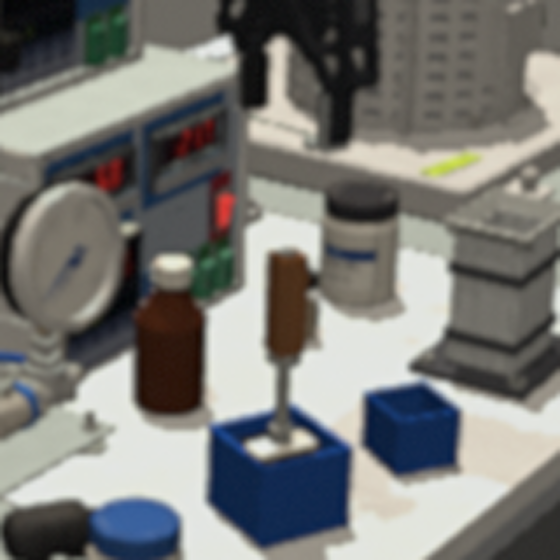

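The open fingers straddle the handle, at crop (255,90) and (335,130), with the handle at (287,300). I'll descend.

Request:
{"fn": "jog_arm", "kwargs": {"rows": [1, 0, 0, 30, 0, 0, 0, 1, 0, 0, 60, 0, 0, 0, 1, 0, 0, 80, 0, 0, 0, 1, 0, 0, 92, 0, 0, 0, 1, 0, 0, 92, 0, 0, 0, 1, 0, 0, 92, 0, 0, 0]}}

```text
time_s: 2.92
tcp_pos: [508.8, 161.2, 137.3]
orientation: [0.839, 0.544, -0.0, 0.0]
ft_force: [-0.2, -0.1, 0.7]
width: 0.998
gripper_force: 0.0
```

```bash
python3 -c "
from h import *
for i in range(3): go(509,166.5,137,66); ctrl.grab_frame('top')
"
```

```text
t 2.92 tcp [508.8 161.2 137.3] F [-0.2 -0.1  0.7] w 0.998 shift [ 4.9 -1.9  0.3] turn [-0.   0.  -0.1]
t 2.97 tcp [509.7 161.6 138.6] F [ 0.6 -0.   0.6] w 1.001 shift [ 4.2 -2.7  1.6] turn [ 0.1 -0.1 -0.1]
t 3.02 tcp [510.3 161.8 139.2] F [-0.   0.3  0.5] w 1.004 shift [ 3.7 -3.1  2.2] turn [ 0.2 -0.1 -0.1]
```

Request:
{"fn": "jog_arm", "kwargs": {"rows": [1, 4, -2.7, 1.5, 0, 0, 0, 1, 4, -2.7, 1.5, 0, 0, 0, 1, 4, -2.7, 1.5, 0, 0, 0, 1, 4, -2.7, 1.5, 0, 0, 0]}}

```text
time_s: 3.4
tcp_pos: [508.5, 167.2, 136.0]
orientation: [0.839, 0.545, 0.0, 0.0]
ft_force: [-0.5, -0.9, 1.0]
width: 1.001
gripper_force: 0.0
```

```bash
python3 -c "
from h import *
for i in range(2): go(509,166.5,137,66); ctrl.grab_frame('top')
"
```

```text
t 3.4 tcp [508.5 167.2 136. ] F [-0.5 -0.9  1. ] w 1.001 shift [-0.4  0.7 -1. ] turn [ 0. -0. -0.]
t 3.45 tcp [508.5 167.1 135.9] F [ 0.1  0.8 -0.8] w 0.998 shift [-0.3  0.7 -1.1] turn [ 0. -0. -0.]
```

Now I close the fingers.

Request:
{"fn": "jog_arm", "kwargs": {"rows": [-1, 0, 0, 0, 0, 0, 0, -1, 0, 0, 0, 0, 0, 0, -1, 0, 0, 0, 0, 0, 0, -1, 0, 0, 0, 0, 0, 0, -1, 0, 0, 0, 0, 0, 0, -1, 0, 0, 0, 0, 0, 0, -1, 0, 0, 0, 0, 0, 0, -1, 0, 0, 0, 0, 0, 0, -1, 0, 0, 0, 0, 0, 0, -1, 0, 0, 0, 0, 0, 0]}}

```text
time_s: 4.33
tcp_pos: [508.5, 166.9, 135.8]
orientation: [0.839, 0.544, 0.0, 0.0]
ft_force: [1.1, -0.5, 0.4]
width: 0.244
gripper_force: 60.0
```

```bash
python3 -c "
from h import *
go(508.5,167.1,300,66); o=ctrl.get_obs(); print(o['gripper_force'],o['wrist_torque'])
save('scene','pics/s2.png')
"
```

```text
t 4.33 tcp [508.5 166.9 135.8] F [ 1.1 -0.5  0.4] w 0.244 shift [   0.2   -0.  -164.2] turn [ 0. -0. -0.]
60.02037763595581 [-0.0081089  -0.09727765  0.03622184]
```

Request:
{"fn": "jog_arm", "kwargs": {"rows": [-1, 0, 0, -10, 0, 0, 0, -1, 0, 0, -25, 0, 0, 0, -1, 0, 0, -45, 0, 0, 0, -1, 0, 0, -65, 0, 0, 0, -1, 0, 0, -85, 0, 0, 0, -1, 0, 0, -105, 0, 0, 0, -1, 0, 0, -125, 0, 0, 0, -1, 0, 0, -140, 0, 0, 0, -1, 0, 0, -150, 0, 0, 0, -1, 0, 0, -150, 0, 0, 0]}}

```text
time_s: 5.22
tcp_pos: [509.1, 167.1, 288.6]
orientation: [0.839, 0.544, 0.002, 0.001]
ft_force: [-0.2, -0.0, -0.8]
width: 0.243
gripper_force: 59.7
```

```bash
python3 -c "
from h import *
go(510,-148.5,287,92.5); o=ctrl.get_obs(); print(o['gripper_force'],o['wrist_torque'])
"
```

```text
t 5.22 tcp [509.1 167.1 288.6] F [-0.2 -0.  -0.8] w 0.243 shift [-287.9  129.3    1.3] turn [  0.2  -0.1 -26.5]
59.683629870414734 [0.07579853 0.03240663 0.00664154]
```

Request:
{"fn": "jog_arm", "kwargs": {"rows": [-1, -15, 7, 0, 0, 0, -2, -1, -43, 19, 0, 0, 0, -5, -1, -72, 32, 0, 0, 0, -8, -1, -101, 45, 0, 0, 0, -11, -1, -130, 58, 0, 0, 0, -14, -1, -158, 71, 0, 0, 0, -17, -1, -187, 84, 0, 0, 0, -20, -1, -216, 97, 0, 0, 0, -23, -1, -245, 110, 1, 0, 0, -25, -1, -265, 119, 1, 0, 0, -26.5]}}

```text
time_s: 6.05
tcp_pos: [508.1, -126.1, 283.1]
orientation: [0.692, 0.722, -0.001, -0.001]
ft_force: [0.6, 0.1, -1.1]
width: 0.244
gripper_force: 59.7
```

```bash
python3 -c "
from h import *
go(510,-148.5,287,92.5)
"
```

```text
t 6.05 tcp [ 508.1 -126.1  283.1] F [ 0.6  0.1 -1.1] w 0.244 shift [-22.5   0.9  -3.9] turn [-0.2  0.  -0. ]
```

Request:
{"fn": "jog_arm", "kwargs": {"rows": [-1, -15, 0.5, -2, 0, 0, 0, -1, -22.5, 1, -4, 0, 0, 0, -1, -22.5, 1, -4, 0, 0, 0, -1, -22.5, 1, -4, 0, 0, 0]}}

```text
time_s: 6.38
tcp_pos: [510.9, -145.5, 288.2]
orientation: [0.692, 0.722, 0.0, -0.001]
ft_force: [-0.1, 0.5, -1.4]
width: 0.242
gripper_force: 59.6
```

```bash
python3 - <<'E'
from h import *
a=save('scene','pics/s3.png');b=save('top','pics/t3.png')
go(510,-148.5,275,92.5)
a=a[:,:,::-1];b=b[:,:,::-1]
c1=cv2.resize(a[140:270,365:465],None,fx=4,fy=4,interpolation=2);c2=cv2.resize(b[230:330,390:490],None,fx=4,fy=4,interpolation=2)
c2=cv2.copyMakeBorder(c2,0,120,0,0,0);cv2.imwrite('pics/c3.png',np.hstack([c1,c2]))
E
```

```text
t 6.48 tcp [ 511.  -144.8  288.5] F [ 0.3 -0.2 -1.7] w 0.244 shift [-3.7 -1.2 13.5] turn [-0. -0.  0.]
```

View pics/c3.png

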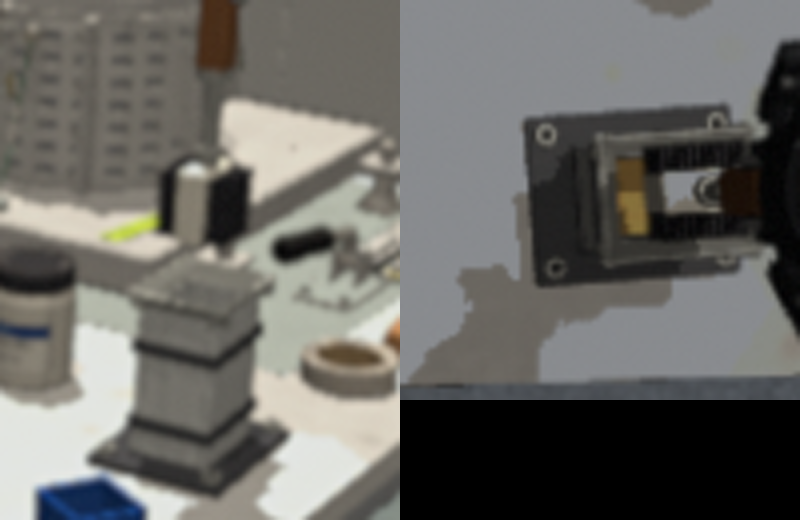

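The brush hangs upright over the mouth with its head at left-crop (205,200) and the mouth at (200,285). In the top view the bristle faces line up with the cell's long walls. Next I check the projected position.

```bash
python3 - <<'E'
from h import *
u=lambda x,y:((x-400+.5)/4-.5+390,(y+.5)/4-.5+230)
print("pred head top",proj("top",[[511,-145,207]]).round(1),"bristle edges seen -> pos",onplane("top",[u(690,143),u(690,238)],207).round(1).tolist())
s=onplane("scene",[((160+248)/8+365,(235)/4+140)],157);print("scene head low",s.round(1), "pred",proj("scene",[[511,-145,157]]).round(1),((204)/4+365,250/4+140))
E
```

```text
pred head top [[466.5 277.4]] bristle edges seen -> pos [[535.8, -136.5, 207.0], [487.3, -135.4, 207.0]]
scene head low [[ 510.5 -147.2  157. ]] pred [[415.4 198.9]] (416.0, 202.5)
```

Request:
{"fn": "jog_arm", "kwargs": {"rows": [-1, -3.5, -1, 6, 0, 0, 0, -1, -3.5, -1, 14, 0, 0, 0, -1, -3.5, -1, 22, 0, 0, 0, -1, -3.5, -1, 30, 0, 0, 0, -1, -3.5, -1, 37, 0, 0, 0, -1, -3.5, -1, 40, 0, 0, 0, -1, -3.5, -1, 40, 0, 0, 0]}}

```text
time_s: 7.07
tcp_pos: [509.5, -149.2, 247.0]
orientation: [0.692, 0.722, -0.0, -0.001]
ft_force: [-1.0, 0.7, -1.7]
width: 0.244
gripper_force: 59.6
```

```bash
python3 -c "
from h import *
go(510,-148.5,200,92.5);ctrl.grab_frame('top');go(510,-148.5,200,92.5)
"
```

```text
t 7.07 tcp [ 509.5 -149.2  247. ] F [-1.   0.7 -1.7] w 0.244 shift [ 0.6  0.7 47. ] turn [-0.1 -0.1 -0. ]
t 7.12 tcp [ 509.8 -149.3  247.8] F [-0.4 -0.4 -1.8] w 0.245 shift [ 0.8  0.3 47.8] turn [-0.1 -0.  -0. ]
```

Request:
{"fn": "jog_arm", "kwargs": {"rows": [-1, 0, 0, 5, 0, 0, 0, -1, 0, 0, 10, 0, 0, 0, -1, 0, 0, 15, 0, 0, 0, -1, 0, 0, 20, 0, 0, 0, -1, 0, 0, 25, 0, 0, 0, -1, 0, 0, 25, 0, 0, 0, -1, 0, 0, 25, 0, 0, 0]}}

```text
time_s: 7.7
tcp_pos: [509.8, -149.4, 222.6]
orientation: [0.692, 0.722, -0.0, -0.001]
ft_force: [-0.2, 0.4, -3.6]
width: 0.241
gripper_force: 59.5
```

Request:
{"fn": "jog_arm", "kwargs": {"rows": [-1, 0, 0, 5, 0, 0, 0, -1, 0, 0, 11, 0, 0, 0, -1, 0, 0, 17, 0, 0, 0, -1, 0, 0, 23, 0, 0, 0, -1, 0, 0, 29, 0, 0, 0]}}

```text
time_s: 8.12
tcp_pos: [510.2, -149.5, 193.9]
orientation: [0.692, 0.722, -0.0, -0.0]
ft_force: [0.3, -0.2, -0.8]
width: 0.249
gripper_force: 59.8
```

Request:
{"fn": "jog_arm", "kwargs": {"rows": [-1, 0, 0, 3, 0, 0, 0, -1, 0, 0, 6, 0, 0, 0]}}

```text
time_s: 8.28
tcp_pos: [510.0, -149.4, 187.9]
orientation: [0.692, 0.722, -0.0, -0.0]
ft_force: [-0.4, -0.5, -1.3]
width: 0.244
gripper_force: 59.8
```

Request:
{"fn": "jog_arm", "kwargs": {"rows": [-1, 0, 0, 2, 0, 0, 0, -1, 0, 0, 4, 0, 0, 0]}}

```text
time_s: 8.45
tcp_pos: [510.2, -149.5, 184.5]
orientation: [0.692, 0.722, 0.0, -0.0]
ft_force: [-1.0, -0.8, -0.8]
width: 0.242
gripper_force: 59.8
```

Request:
{"fn": "jog_arm", "kwargs": {"rows": [-1, 0, 0, 1.5, 0, 0, 0, -1, 0, 0, 3, 0, 0, 0]}}

```text
time_s: 8.62
tcp_pos: [510.3, -149.6, 181.6]
orientation: [0.692, 0.722, 0.0, 0.0]
ft_force: [0.2, -0.3, -0.5]
width: 0.246
gripper_force: 59.8
```

Request:
{"fn": "jog_arm", "kwargs": {"rows": [-1, 0, 0, 1.5, 0, 0, 0, -1, 0, 0, 3, 0, 0, 0]}}

```text
time_s: 8.78
tcp_pos: [510.3, -149.6, 178.7]
orientation: [0.692, 0.722, 0.0, 0.0]
ft_force: [-0.6, -0.2, -1.1]
width: 0.244
gripper_force: 59.8
```

Request:
{"fn": "jog_arm", "kwargs": {"rows": [-1, 0, 0, 1.5, 0, 0, 0, -1, 0, 0, 3, 0, 0, 0]}}

```text
time_s: 8.95
tcp_pos: [510.3, -149.5, 175.5]
orientation: [0.692, 0.722, 0.0, 0.0]
ft_force: [-0.6, -0.5, -0.7]
width: 0.239
gripper_force: 59.8
```

Request:
{"fn": "jog_arm", "kwargs": {"rows": [-1, 0, 0, 1.5, 0, 0, 0, -1, 0, 0, 3, 0, 0, 0]}}

```text
time_s: 9.12
tcp_pos: [510.2, -149.5, 172.5]
orientation: [0.692, 0.722, 0.0, 0.0]
ft_force: [-0.0, -0.6, -0.0]
width: 0.242
gripper_force: 59.8
```

Request:
{"fn": "jog_arm", "kwargs": {"rows": [-1, 0, 0, 1.5, 0, 0, 0, -1, 0, 0, 3, 0, 0, 0]}}

```text
time_s: 9.28
tcp_pos: [510.2, -149.5, 169.4]
orientation: [0.692, 0.722, 0.0, -0.0]
ft_force: [-0.2, -0.9, -0.1]
width: 0.24
gripper_force: 59.8
```

Request:
{"fn": "jog_arm", "kwargs": {"rows": [-1, 0, 0, 1, 0, 0, 0, -1, 0, 0, 2, 0, 0, 0]}}

```text
time_s: 9.45
tcp_pos: [510.2, -149.5, 167.5]
orientation: [0.692, 0.722, -0.0, -0.0]
ft_force: [-0.6, -0.1, -0.6]
width: 0.247
gripper_force: 59.8
```

Request:
{"fn": "jog_arm", "kwargs": {"rows": [-1, 0, 0, 1, 0, 0, 0, -1, 0, 0, 2, 0, 0, 0]}}

```text
time_s: 9.62
tcp_pos: [510.2, -149.5, 165.6]
orientation: [0.692, 0.722, 0.0, 0.0]
ft_force: [-0.6, -0.1, -1.5]
width: 0.241
gripper_force: 59.8
```

Request:
{"fn": "jog_arm", "kwargs": {"rows": [-1, 0, 0, 1, 0, 0, 0, -1, 0, 0, 2, 0, 0, 0]}}

```text
time_s: 9.78
tcp_pos: [510.2, -149.5, 163.6]
orientation: [0.692, 0.722, 0.0, 0.0]
ft_force: [-0.9, -0.7, -1.9]
width: 0.246
gripper_force: 59.8
```

Request:
{"fn": "jog_arm", "kwargs": {"rows": [-1, 0, 0, 1, 0, 0, 0, -1, 0, 0, 2, 0, 0, 0]}}

```text
time_s: 9.95
tcp_pos: [510.2, -149.6, 161.5]
orientation: [0.692, 0.722, -0.0, 0.0]
ft_force: [-0.4, 0.2, -0.3]
width: 0.247
gripper_force: 59.8
```

Request:
{"fn": "jog_arm", "kwargs": {"rows": [-1, 0, 0, 1, 0, 0, 0, -1, 0, 0, 2, 0, 0, 0]}}

```text
time_s: 10.12
tcp_pos: [510.4, -149.7, 160.3]
orientation: [0.692, 0.722, 0.0, 0.0]
ft_force: [-2.3, 0.1, 3.0]
width: 0.242
gripper_force: 60.4
```

Request:
{"fn": "jog_arm", "kwargs": {"rows": [-1, 0, 0, 1, 0, 0, 0, -1, 0, 0, 2, 0, 0, 0]}}

```text
time_s: 10.28
tcp_pos: [510.4, -149.6, 158.7]
orientation: [0.692, 0.722, 0.0, 0.001]
ft_force: [-0.3, 0.1, 4.7]
width: 0.243
gripper_force: 60.5
```

Request:
{"fn": "jog_arm", "kwargs": {"rows": [-1, 0, 0, 1, 0, 0, 0, -1, 0, 0, 2, 0, 0, 0]}}

```text
time_s: 10.45
tcp_pos: [510.5, -149.7, 156.5]
orientation: [0.692, 0.722, 0.0, 0.001]
ft_force: [-2.0, 0.8, 6.2]
width: 0.241
gripper_force: 60.7
```

Request:
{"fn": "jog_arm", "kwargs": {"rows": [-1, 0, 0, 1, 0, 0, 0, -1, 0, 0, 1, 0, 0, 0, -1, 0, 0, 1, 0, 0, 0]}}

```text
time_s: 10.7
tcp_pos: [510.5, -149.6, 155.4]
orientation: [0.692, 0.722, 0.0, 0.001]
ft_force: [-1.7, 0.9, 4.7]
width: 0.246
gripper_force: 60.7
```

```bash
python3 -c "
from h import *
for i in range(5): ctrl.grab_frame('top');o=ctrl.get_obs();print(o['tcp_pos'].round(2) if hasattr(o['tcp_pos'],'round') else o['tcp_pos'],np.round(o['ft_force'],2))
"
```

```text
[ 510.46 -149.64  155.36] [-1.81  1.12  4.92]
[ 510.49 -149.64  155.38] [-2.16  0.92  5.18]
[ 510.46 -149.65  155.38] [-1.69 -0.41  5.04]
[ 510.46 -149.64  155.34] [-1.52  0.77  5.66]
[ 510.47 -149.66  155.37] [-1.1   0.37  4.33]
```

The plate gave at TCP z of about 160.6. I push slightly further, then draw up.

Request:
{"fn": "jog_arm", "kwargs": {"rows": [-1, 0, 0, 0.7, 0, 0, 0, -1, 0, 0, 0.7, 0, 0, 0, -1, 0, 0, -5, 0, 0, 0, -1, 0, 0, -15, 0, 0, 0, -1, 0, 0, -27, 0, 0, 0, -1, 0, 0, -39, 0, 0, 0, -1, 0, 0, -51, 0, 0, 0, -1, 0, 0, -62, 0, 0, 0, -1, 0, 0, -69, 0, 0, 0, -1, 0, 0, -69, 0, 0, 0]}}

```text
time_s: 11.78
tcp_pos: [510.8, -149.7, 225.0]
orientation: [0.692, 0.722, 0.0, 0.001]
ft_force: [-1.3, 0.3, -1.2]
width: 0.24
gripper_force: 59.6
```

```bash
python3 - <<'E'
from h import *
a=save('scene','pics/s4.png')[:,:,::-1]
go(510,-149.5,226,92.5);go(510,-149.5,164,92.5)
cv2.imwrite('pics/c4.png',cv2.resize(a[130:270,345:485],None,fx=4,fy=4,interpolation=2))
E
```

```text
t 11.83 tcp [ 510.6 -149.7  224.2] F [-0.8 -0.1 -0.7] w 0.24 shift [ 0.2 -0.5 -1.8] turn [ 0.  0. -0.]
t 11.83 tcp [ 510.6 -149.7  224.2] F [-0.8 -0.1 -0.7] w 0.24 shift [ 0.2 -0.6 60.2] turn [ 0.  0. -0.]
```

View pics/c4.png

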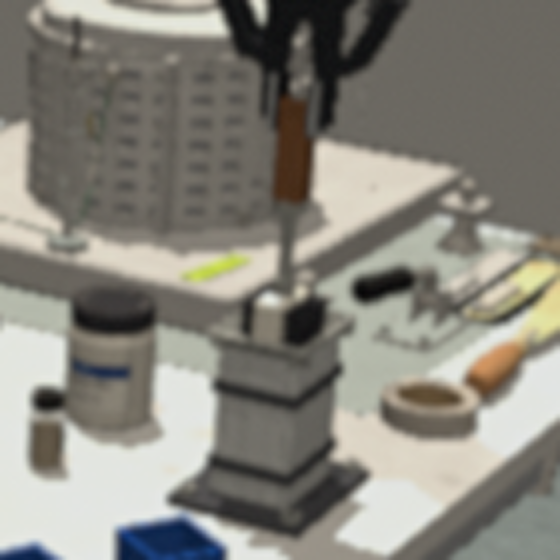

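The bristle tops (crop 310,305) stand above the rim, and the tip is still inside. I'll check the projected heights before going on.

```bash
python3 - <<'E'
from h import *
p=proj("scene",[[510,-149.5,z] for z in(93,125,143,208,224,243,279)]);print(((p-[345,130])*4).round(0).tolist())
E
```

```text
[[279.0, 364.0], [283.0, 319.0], [285.0, 294.0], [292.0, 201.0], [294.0, 177.0], [297.0, 149.0], [301.0, 95.0]]
```

The brush matches the prediction, so it hasn't slipped. Second stroke.

Request:
{"fn": "jog_arm", "kwargs": {"rows": [-1, 0, 0, 6, 0, 0, 0, -1, 0, 0, 16, 0, 0, 0, -1, 0, 0, 26, 0, 0, 0, -1, 0, 0, 36, 0, 0, 0, -1, 0, 0, 46, 0, 0, 0, -1, 0, 0, 54, 0, 0, 0, -1, 0, 0, 60, 0, 0, 0, -1, 0, 0, 60, 0, 0, 0]}}

```text
time_s: 12.5
tcp_pos: [509.1, -149.1, 161.2]
orientation: [0.692, 0.722, -0.001, -0.002]
ft_force: [-0.2, 0.3, -2.4]
width: 0.243
gripper_force: 59.5
```

Request:
{"fn": "jog_arm", "kwargs": {"rows": [-1, 0, 0, 1, 0, 0, 0, -1, 0, 0, 2, 0, 0, 0]}}

```text
time_s: 12.67
tcp_pos: [510.2, -149.3, 161.7]
orientation: [0.692, 0.722, 0.0, -0.0]
ft_force: [-0.1, 0.5, -1.2]
width: 0.242
gripper_force: 59.8
```

Request:
{"fn": "jog_arm", "kwargs": {"rows": [-1, 0, 0, 1, 0, 0, 0, -1, 0, 0, 2, 0, 0, 0]}}

```text
time_s: 12.83
tcp_pos: [510.6, -149.6, 160.4]
orientation: [0.692, 0.722, 0.0, 0.001]
ft_force: [-0.6, -0.4, 3.3]
width: 0.243
gripper_force: 60.4
```

Request:
{"fn": "jog_arm", "kwargs": {"rows": [-1, 0, 0, 1, 0, 0, 0, -1, 0, 0, 2, 0, 0, 0, -1, 0, 0, 3, 0, 0, 0]}}

```text
time_s: 13.08
tcp_pos: [510.7, -149.7, 158.1]
orientation: [0.692, 0.722, 0.0, 0.001]
ft_force: [-0.8, 0.5, 5.5]
width: 0.241
gripper_force: 60.5
```

Request:
{"fn": "jog_arm", "kwargs": {"rows": [-1, 0, 0, 1, 0, 0, 0, -1, 0, 0, 2, 0, 0, 0, -1, 0, 0, 2, 0, 0, 0]}}

```text
time_s: 13.33
tcp_pos: [510.7, -149.7, 155.6]
orientation: [0.692, 0.722, 0.0, 0.001]
ft_force: [-1.2, 0.0, 5.3]
width: 0.243
gripper_force: 60.7
```

Request:
{"fn": "jog_arm", "kwargs": {"rows": [-1, 0, 0, 0.8, 0, 0, 0, -1, 0, 0, 0.8, 0, 0, 0]}}

```text
time_s: 13.5
tcp_pos: [510.8, -149.7, 155.0]
orientation: [0.692, 0.722, 0.0, 0.001]
ft_force: [-1.0, -0.2, 5.5]
width: 0.249
gripper_force: 60.7
```

Request:
{"fn": "jog_arm", "kwargs": {"rows": [-1, 0, 0, -5, 0, 0, 0, -1, 0, 0, -15, 0, 0, 0, -1, 0, 0, -27, 0, 0, 0, -1, 0, 0, -39, 0, 0, 0, -1, 0, 0, -51, 0, 0, 0, -1, 0, 0, -62, 0, 0, 0, -1, 0, 0, -69, 0, 0, 0, -1, 0, 0, -69, 0, 0, 0, -1, 0, 0, -69, 0, 0, 0]}}

```text
time_s: 14.25
tcp_pos: [510.4, -149.8, 223.0]
orientation: [0.692, 0.722, -0.0, 0.0]
ft_force: [-1.7, 0.3, -1.0]
width: 0.243
gripper_force: 59.7
```

Request:
{"fn": "jog_arm", "kwargs": {"rows": [-1, 0, 0, 6, 0, 0, 0, -1, 0, 0, 16, 0, 0, 0, -1, 0, 0, 26, 0, 0, 0, -1, 0, 0, 36, 0, 0, 0, -1, 0, 0, 46, 0, 0, 0, -1, 0, 0, 54, 0, 0, 0, -1, 0, 0, 59, 0, 0, 0, -1, 0, 0, 59, 0, 0, 0]}}

```text
time_s: 14.92
tcp_pos: [509.2, -149.1, 161.6]
orientation: [0.692, 0.722, -0.001, -0.002]
ft_force: [-0.0, 0.5, -2.5]
width: 0.242
gripper_force: 59.6
```

Request:
{"fn": "jog_arm", "kwargs": {"rows": [-1, 0, 0, 1, 0, 0, 0, -1, 0, 0, 2, 0, 0, 0]}}

```text
time_s: 15.08
tcp_pos: [510.2, -149.3, 162.0]
orientation: [0.692, 0.722, 0.0, -0.0]
ft_force: [-1.1, 0.6, -0.9]
width: 0.246
gripper_force: 59.8
```

Request:
{"fn": "jog_arm", "kwargs": {"rows": [-1, 0, 0, 1, 0, 0, 0, -1, 0, 0, 2, 0, 0, 0, -1, 0, 0, 3, 0, 0, 0, -1, 0, 0, 4, 0, 0, 0]}}

```text
time_s: 15.42
tcp_pos: [510.7, -149.8, 159.4]
orientation: [0.692, 0.722, 0.0, 0.001]
ft_force: [-0.6, 1.8, 4.4]
width: 0.246
gripper_force: 60.5
```

Request:
{"fn": "jog_arm", "kwargs": {"rows": [-1, 0, 0, 1, 0, 0, 0, -1, 0, 0, 2, 0, 0, 0, -1, 0, 0, 3, 0, 0, 0, -1, 0, 0, 3, 0, 0, 0]}}

```text
time_s: 15.75
tcp_pos: [510.7, -149.7, 155.8]
orientation: [0.692, 0.722, 0.0, 0.001]
ft_force: [-1.4, -0.5, 4.6]
width: 0.246
gripper_force: 60.7
```

Another 0.9 mm, then I draw the brush up, first to inside the bore top and then clear to TCP 288.

Request:
{"fn": "jog_arm", "kwargs": {"rows": [-1, 0, 0, 0.9, 0, 0, 0, -1, 0, 0, 0.9, 0, 0, 0, -1, 0, 0, 0.9, 0, 0, 0]}}

```text
time_s: 16.0
tcp_pos: [510.7, -149.8, 155.1]
orientation: [0.692, 0.722, 0.0, 0.001]
ft_force: [-2.0, 0.6, 5.7]
width: 0.243
gripper_force: 60.7
```

Request:
{"fn": "jog_arm", "kwargs": {"rows": [-1, 0, 0, -5, 0, 0, 0, -1, 0, 0, -15, 0, 0, 0, -1, 0, 0, -27, 0, 0, 0, -1, 0, 0, -39, 0, 0, 0, -1, 0, 0, -51, 0, 0, 0, -1, 0, 0, -62, 0, 0, 0, -1, 0, 0, -74, 0, 0, 0, -1, 0, 0, -86, 0, 0, 0, -1, 0, 0, -98, 0, 0, 0, -1, 0, 0, -105, 0, 0, 0]}}

```text
time_s: 16.83
tcp_pos: [510.7, -149.8, 259.9]
orientation: [0.692, 0.722, 0.0, 0.001]
ft_force: [0.7, 0.3, -1.3]
width: 0.244
gripper_force: 59.7
```

Request:
{"fn": "jog_arm", "kwargs": {"rows": [-1, 0, 0, -10, 0, 0, 0, -1, 0, 0, -20, 0, 0, 0, -1, 0, 0, -29, 0, 0, 0, -1, 0, 0, -29, 0, 0, 0]}}

```text
time_s: 17.17
tcp_pos: [511.0, -149.9, 289.7]
orientation: [0.692, 0.722, 0.001, 0.001]
ft_force: [0.3, -0.9, -1.4]
width: 0.244
gripper_force: 59.6
```

```bash
python3 -c "
from h import *
go(508.7,167,290,66)"
```

```text
t 17.17 tcp [ 511.  -149.9  289.7] F [ 0.3 -0.9 -1.4] w 0.244 shift [316.7  11.3  -0.7] turn [ 0.2  0.  26.5]
```

Request:
{"fn": "jog_arm", "kwargs": {"rows": [-1, 16, 0.5, 0, 0, 0, 2, -1, 48, 2, 0, 0, 0, 5, -1, 80, 3, 0, 0, 0, 8, -1, 112, 4, 0, 0, 0, 11, -1, 144, 5, 0, 0, 0, 14, -1, 176, 6, 0, 0, 0, 17, -1, 208, 7, 0, 0, 0, 20, -1, 240, 8.5, 0, 0, 0, 23, -1, 268, 9.5, 0, 0, 0, 25, -1, 290, 10.5, 0, 0, 0, 26]}}

```text
time_s: 18.0
tcp_pos: [507.7, 143.0, 286.9]
orientation: [0.836, 0.548, -0.0, -0.001]
ft_force: [-0.4, -0.1, -1.3]
width: 0.243
gripper_force: 59.6
```

```bash
python3 -c "
from h import *
ctrl.grab_frame('top');go(508.7,167,285,66)"
```

```text
t 18.05 tcp [507.5 146.8 286.7] F [-0.4  2.3 -2.5] w 0.243 shift [19.  -6.9  1.8] turn [-0.2 -0.2  0.6]
```

Request:
{"fn": "jog_arm", "kwargs": {"rows": [-1, 10, -4, 0, 0, 0, 0.3, -1, 20, -7.5, 0, 0, 0, 0.5, -1, 20, -7.5, 0, 0, 0, 0.5, -1, 20, -7.5, 0, 0, 0, 0.5, -1, 20, -7.5, 0, 0, 0, 0.5]}}

```text
time_s: 18.47
tcp_pos: [509.3, 161.4, 287.6]
orientation: [0.839, 0.544, -0.0, 0.0]
ft_force: [-0.6, 1.2, -1.9]
width: 0.242
gripper_force: 59.6
```

```bash
python3 -c "
from h import *
for i in range(3): ctrl.grab_frame('top');go(508.7,167,260,66)"
```

```text
t 18.52 tcp [509.4 161.2 287.8] F [-0.6 -0.1 -0.6] w 0.246 shift [ 5.  -3.  27.8] turn [-0.   0.  -0.1]
t 18.57 tcp [509.4 161.2 287.9] F [-0.8 -0.  -1.7] w 0.245 shift [ 5.  -3.  27.9] turn [ 0.   0.  -0.1]
t 18.62 tcp [509.4 161.2 287.9] F [ 0.3 -1.  -1.9] w 0.247 shift [ 5.  -3.  27.9] turn [ 0.   0.  -0.1]
```

Request:
{"fn": "jog_arm", "kwargs": {"rows": [-1, 5, -3, 5, 0, 0, 0, -1, 5, -3, 20, 0, 0, 0, -1, 5, -3, 40, 0, 0, 0, -1, 5, -3, 60, 0, 0, 0, -1, 5, -3, 75, 0, 0, 0, -1, 5, -3, 80, 0, 0, 0, -1, 5, -3, 80, 0, 0, 0]}}

```text
time_s: 19.2
tcp_pos: [507.3, 167.6, 205.7]
orientation: [0.839, 0.544, -0.002, -0.001]
ft_force: [-0.4, 0.3, -2.5]
width: 0.244
gripper_force: 59.6
```

```bash
python3 - <<'E'
from h import *
a=save('scene','pics/s5.png')[:,:,::-1];b=save('top','pics/t5.png')[:,:,::-1]
go(508.7,167,137,66)
c1=cv2.resize(a[180:310,290:410],None,fx=3.3,fy=3.3,interpolation=2);c2=cv2.resize(b[230:330,270:370],None,fx=4,fy=4,interpolation=2)
c2=cv2.copyMakeBorder(c2,0,c1.shape[0]-400,0,0,0);cv2.imwrite('pics/c5.png',np.hstack([c1,c2]))
E
```

```text
t 19.3 tcp [508.8 167.8 208.5] F [ 0.2  1.1 -2.4] w 0.245 shift [-0.8  0.2 71.5] turn [ 0. -0. -0.]
```

View pics/c5.png

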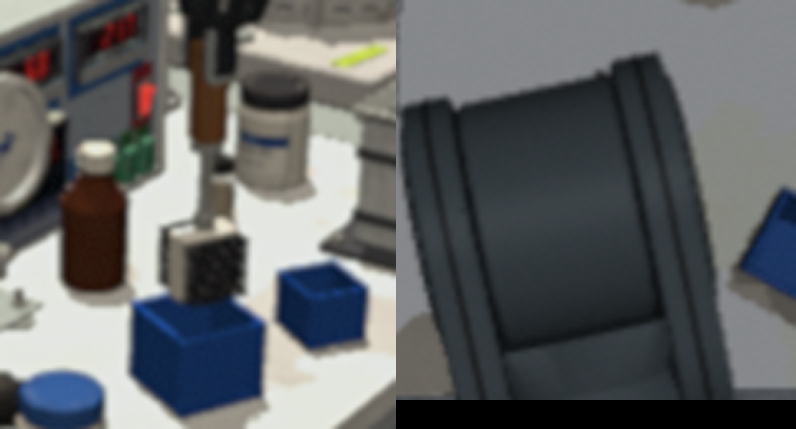

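The head (crop 205,265) hangs squarely over the holder opening at (200,315). Lowering.

Request:
{"fn": "jog_arm", "kwargs": {"rows": [-1, -0.8, 0, 8, 0, 0, 0, -1, -0.8, 0, 20, 0, 0, 0, -1, -0.8, 0, 32, 0, 0, 0, -1, -0.8, 0, 44, 0, 0, 0, -1, -0.8, 0, 56, 0, 0, 0, -1, -0.8, 0, 64, 0, 0, 0, -1, -0.8, 0, 68, 0, 0, 0, -1, -0.8, 0, 68, 0, 0, 0, -1, -0.8, 0, 68, 0, 0, 0]}}

```text
time_s: 20.05
tcp_pos: [508.4, 167.1, 140.2]
orientation: [0.839, 0.544, 0.0, 0.0]
ft_force: [1.1, 0.3, -1.9]
width: 0.245
gripper_force: 59.7
```

Request:
{"fn": "jog_arm", "kwargs": {"rows": [-1, 0, 0, 1, 0, 0, 0, -1, 0, 0, 2, 0, 0, 0, -1, 0, 0, 2, 0, 0, 0]}}

```text
time_s: 20.3
tcp_pos: [508.7, 167.1, 138.4]
orientation: [0.839, 0.544, 0.0, 0.0]
ft_force: [-0.8, -0.4, -1.6]
width: 0.242
gripper_force: 59.7
```

Request:
{"fn": "jog_arm", "kwargs": {"rows": [-1, 0, 0, 1, 0, 0, 0, -1, 0, 0, 1.2, 0, 0, 0, -1, 0, 0, 1.2, 0, 0, 0]}}

```text
time_s: 20.55
tcp_pos: [508.3, 167.1, 136.7]
orientation: [0.839, 0.544, -0.0, -0.0]
ft_force: [0.4, -0.7, -2.0]
width: 0.245
gripper_force: 59.7
```

Request:
{"fn": "jog_arm", "kwargs": {"rows": [-1, 0, 0, 0.6, 0, 0, 0, -1, 0, 0, 0.8, 0, 0, 0, -1, 0, 0, 0.8, 0, 0, 0]}}

```text
time_s: 20.8
tcp_pos: [508.3, 167.0, 135.8]
orientation: [0.839, 0.544, -0.0, 0.0]
ft_force: [-0.4, 1.0, -1.3]
width: 0.241
gripper_force: 59.7
```

Request:
{"fn": "jog_arm", "kwargs": {"rows": [-1, 0, 0, 0.5, 0, 0, 0, -1, 0, 0, 0.5, 0, 0, 0, -1, 0, 0, 0.5, 0, 0, 0]}}

```text
time_s: 21.05
tcp_pos: [508.4, 167.1, 135.8]
orientation: [0.839, 0.544, 0.0, 0.0]
ft_force: [-0.5, 0.3, 0.0]
width: 0.244
gripper_force: 59.9
```

The brush is on the floor: z stopped and its weight is off the wrist. I release slowly and retreat upward.

Request:
{"fn": "jog_arm", "kwargs": {"rows": [-0.45, 0, 0, 0, 0, 0, 0, -0.4, 0, 0, 0, 0, 0, 0, -0.3, 0, 0, 0, 0, 0, 0, -0.1, 0, 0, 0, 0, 0, 0, 0.2, 0, 0, 0, 0, 0, 0, 0.6, 0, 0, 0, 0, 0, 0, 1, 0, 0, 0, 0, 0, 0, 1, 0, 0, 0, 0, 0, 0, 1, 0, 0, 0, 0, 0, 0]}}

```text
time_s: 21.8
tcp_pos: [508.3, 167.0, 135.4]
orientation: [0.839, 0.544, 0.0, -0.0]
ft_force: [0.7, 0.7, 0.7]
width: 1.003
gripper_force: 0.0
```

Request:
{"fn": "jog_arm", "kwargs": {"rows": [1, 0, 0, -10, 0, 0, 0, 1, 0, 0, -30, 0, 0, 0, 1, 0, 0, -55, 0, 0, 0, 1, 0, 0, -80, 0, 0, 0, 1, 0, 0, -105, 0, 0, 0, 1, 0, 0, -125, 0, 0, 0, 1, 0, 0, -140, 0, 0, 0, 1, 0, 0, -140, 0, 0, 0]}}

```text
time_s: 22.47
tcp_pos: [510.0, 167.4, 280.5]
orientation: [0.839, 0.544, 0.004, 0.002]
ft_force: [0.5, -0.4, 0.1]
width: 0.999
gripper_force: 0.0
```

Request:
{"fn": "jog_arm", "kwargs": {"rows": [1, -30, 0, 0, 0, 0, 0, 1, -70, 0, 0, 0, 0, 0, 1, -110, 0, 0, 0, 0, 0, 1, -150, 0, 0, 0, 0, 0, 1, -190, 0, 0, 0, 0, 0, 1, -220, 0, 0, 0, 0, 0, 1, -220, 0, 0, 0, 0, 0, 1, -220, 0, 0, 0, 0, 0, 1, -220, 0, 0, 0, 0, 0]}}

```text
time_s: 23.22
tcp_pos: [418.7, -33.6, 275.0]
orientation: [0.839, 0.544, 0.0, -0.0]
ft_force: [-0.2, 0.1, -1.1]
width: 1.002
gripper_force: 0.0
```

```bash
python3 -c "
from h import *
save('scene','pics/s6.png')"
```

```text
(no output)
```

View pics/s6.png

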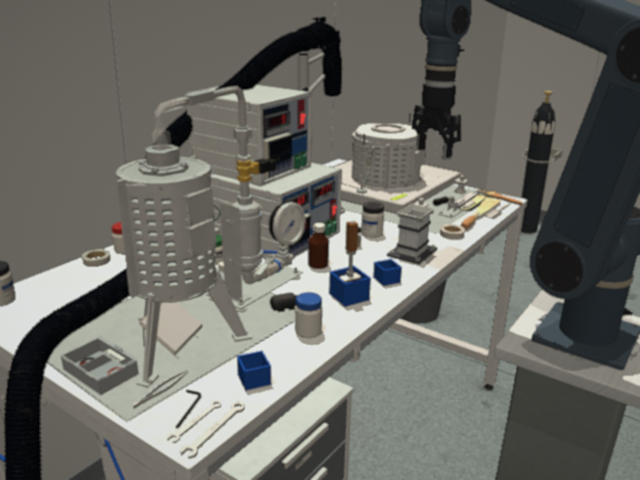

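The brush stands upright in the large blue holder at (350,285). The bottle (318,245), the jars (372,220) and (308,315), and the cell are where they were, and the gripper is clear.

```bash
python3 -c "
from h import *
print(ctrl.finish_job())"
```

```text
the job is handed in; nothing more can be done
None
```

I stroked the cell three times, pressing the plate in about 5 mm each time by my reading of the arm's height and force. The brush is back upright in the blue holder with the gripper clear, the bottle and jars were not disturbed, and the job is handed in at about 23 s.

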